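# Put the bike key away in the bamboo case

### The arm

A 7-joint arm with a two-finger parallel gripper is mounted at the origin on the work surface. World frame = base frame: x ahead of the robot, y to its left, z up, the work surface at z = 0. Lengths are in m, angles in degrees, forces in N, time in s.
With the tool pointing down it reaches from about 0.425 to 0.875 m from the base axis. Payload 4.7 kg.
Tool frame: the origin (TCP) lies between the finger pads; the fingertips stand 19 mm ahead of it and the grasp point (between the pads) is the TCP; x points along the fingers, z is the direction in which the jaws open and shut, and the axes are right-handed (so a half turn about x gives the same grasp; the last joint's range is limited). The gripper opens to 87 mm and grips with 3 to 60 N. Pads are 19 mm wide; open, the fingers measure 117 mm over their backs; the gripper's body (75 mm by 190 mm) begins 51 mm behind the grasp point.
Start: joints at [-71.671, 18.392, -4.016, 83.108, 1.295, 78.541, -3.26], TCP at [0.196, 0.62, 0.221] pointing down, gripper open.
Joint ranges: [-163.93, 163.93], [-17.29, 119.83], [-79.2, 71.16], [3.27, 140.29], [-89.18, 269.18], [5.43, 117.66], [-154.24, 154.24]. Speed limits (degrees/s): [147.25, 147.25, 180, 180, 180, 180, 180].

### API

Orientations are given as [roll, pitch, yaw] about the fixed x, y, z axes, in that order (R = Rz(yaw) Ry(pitch) Rx(roll)).
In Python, from cell import monitor, read_camera, camera_model, env, regions_of gives the robot as it stands. The module is installed in compiled form; this text tells all that it offers.
- The arm moves only by the tool step_arm, never from a script. Its argument "deltas" is a list of rows, each a list of 5 numbers: the gripper's target within -1 to 1 (fully open at 1, half-way at 0, shut at -1), then the shift along the tool's x, y, z in m, then the turn about the tool's x in degrees. A call has 1 to 12 rows; each row is the pose to reach, as a shift and turn from the pose commanded when the call began, along the tool's axes at that moment; what a row does not reach only later rows make up. A row lasts 1/8 s, in which the tool goes at most 62.5 mm and 10.7 degrees, less where a joint would pass 70% of its speed; a pose out of reach is approached as far as the arm can. A call with a gripper value outside its range is refused whole. The fingers move at their own pace and stop on an object; "newtons" is the grip in N (left out, the last holds). Time passes only in rows, so rows that repeat a pose let the fingers close. It gives the time, the measured TCP pose, the force and the opening at its end, in the units of the state.
- monitor.get_obs(): the state, without advancing time (a new reading comes with each control period).
- read_camera(name): name is "side" or "top"; returns (picture, depth): 400x640x3 uint8, red, green, blue; 400x640 float32, m along the optical axis (not along the pixel's ray), 0 where there is no reading.
- camera_model(name): a dict with "fx", "fy", "cx", "cy" (pixels), "xyz" and "attitude" of the camera in the world. Camera axes: x right, y down, z forward; pixel columns grow to the right and rows downward; lengths in m; the calibration is good to about 2 mm. A picture is of the moment at which its call begins. camera_model takes no time and is no camera call.
- env.sign_off(): hands the job in, once; it reports no verdict.
Trained networks look in the newest picture that a camera, given by its name, has taken for a name from the list of things; names that differ only in an ending like _2 or _b are one class to them, and where a whole thing is asked for, a point or a joint stands for the part that bears it (a point fixed in the world has none). Each returns a list of dicts, best first, with "p" (0 to 1); they miss things now and then, are a little off and sometimes report something else, mostly with a low value. They report only what shows in the picture. A call takes as long as a camera call. They do not tell look-alikes from the thing itself.
- regions_of(camera, thing): "pixels" (400x640 bool, what is visible of it) and "pixel" ([column, row] in pixels, amid what is visible of it).
The state is a dict: "time_s": time; "qpos": joint angles; "joint_velocities": joint speeds; "effort": joint torques, N m; "tool_pos": TCP position; "tool_rot": TCP orientation; "force": force on the tool from outside, world axes, zero at the start; "wrist_torque": the same for the moment, N m; "grip_width": finger opening in m.
Only numpy, scipy, OpenCV 4.12 (cv2) and the standard library are available. Lean on these libraries where they do the work, as an engineer would, in place of code of your own. Each camera call takes 0.05 s, during which the arm holds its last target. There are 200 camera calls.

### The job

Ease the lid of the bamboo case up and back until it rests on its stop, without flinging it over or letting it fall shut. Then lay the bike lock key flat on the floor of the case and leave the lid standing open on its stop. Leave the other things on the shelf where they are.

Things in the scene. Friction and masses are not known exactly. Their poses are not given: they have to be found in the camera images.
- case: bamboo case fixed to the shelf, empty: 160 mm deep (its x), 200 mm wide (its y), 75 mm high, walls and floor 8 mm thick, inside 144 x 184 mm and 67 mm deep; a flat 10 mm thick lid covers its top. Origin: centre of its underside. x points level from its front (tab side, roughly the robot's right) to its hinge side (roughly the robot's left), z up.
- case_hinge (a point): middle of the lid's hinge line, at the top of the case's back wall, 80 mm behind the case's centre and 75 mm above the shelf; the line runs along the case's y
- case_floor (a point): centre of the case's inner floor, 8 mm above the shelf
- lid_tab (a point): middle of the front edge, on the underside, of the lid's finger tab; it moves with the lid. The tab is 100 mm wide, 10 mm thick and stands out 30 mm beyond the case's front wall; under it is free space down to the shelf (75 mm when shut). It is 190 mm from the hinge line.
- lid (a joint): opening angle of the lid in rad: 0 shut, 1.57 upright, 1.92 resting on its stop (two wooden arms that stand up 60 mm behind the hinge). Lid of about 0.25 kg on a lightly damped hinge with no spring: let go short of upright it falls shut, past upright it sinks back onto the stop by itself. The tab can be lifted from beneath by closed fingertips.
- key: loose green plastic bike lock key lying flat on the shelf, about 0.05 kg. Bow (head): a rounded block 46 mm long, 38 mm wide, 16 mm thick; steel blade 10 to 16 mm wide and 6 mm thick sticks out along the key's +x to 73 mm from the origin. Origin: centre of the underside of the bow; x along the blade, z up.
- bowl: grey ceramic bowl, 150 mm across, 60 mm high; bystander, loose. Origin: centre of its underside.
- umbrella: folded steel compact umbrella frame lying down, 200 mm long, 32 mm thick, black handle block; bystander, loose. Origin: centre of its underside.
- multitool: small black and steel folding bike multitool lying flat near the key's bow, 66 x 26 x 21 mm; bystander, loose. Origin: centre of its underside.
- shackle_lock: U-shaped bike shackle lock lying flat, 190 x 130 mm, 26 mm high; bystander, loose. Origin: centre of its underside.
- tin: flat round dark steel polish tin, 76 mm across, 28 mm high; bystander, loose. Origin: centre of its underside.
- torch: small black torch lying down, 120 mm long, 36 mm thick; bystander, loose. Origin: centre of its underside.
- plant_pot: terracotta pot with a small plant, 96 mm across, about 170 mm high with its leaves; bystander, loose. Origin: centre of its underside.
Not all that is in view belongs to the job. Several things look just like the key: the one meant starts farthest from the robot's base.

How it is judged:
By the outcome, as a careful person would: the job done as asked, in the order asked, and still so for the second after the job is handed in, with the robot touching nothing.
It also fails if it takes over 72 s, if anything falls off the work surface, if the arm or the gripper's body presses on something with over 40 N, if the wrist force passes 120 N, or if a joint passes its speed limit or range.

## Working session

There is one attempt and no reset: what is moved stays moved. The work goes in short steps, Python scripts to look and compute and a tool call to move; the robot and the scene stay as the last step left them, time stands still between calls to the robot, and variables do not carry over. Pictures are saved under pics/ and viewed, about 8 in all and at most 12, crops included, and the job is handed in when it is done.

Besides the shell and the picture viewer there is one more tool, called after "Call:" as a command line: name --pt "numbers of a row" for each row, then --argument value for the rest. step_arm: Moves the arm, as the interface text tells. Its arguments: {"type":"object","properties":{"deltas":{"type":"array"},"newtons":{"type":"number"}},"required":["deltas"]}

```bash
mkdir -p pics; cat > h.py <<'E'
import numpy as np, cv2
from scipy.spatial.transform import Rotation as R
from cell import monitor, read_camera, camera_model, env, regions_of
def cam(n):
    m=camera_model(n); a=np.array(m["attitude"],float)
    Rm=a if a.shape==(3,3) else R.from_euler('xyz',a,degrees=True).as_matrix()
    return m,Rm,np.array(m["xyz"])
def cloud(n,d):
    m,Rm,t=cam(n); v,u=np.mgrid[:400,:640]
    P=np.stack([(u-m["cx"])/m["fx"]*d,(v-m["cy"])/m["fy"]*d,d],-1)
    return P@Rm.T+t
def save(n,f,crop=None,s=1):
    p,d=read_camera(n); q=p[...,::-1]
    if crop: x0,y0,x1,y1=crop; q=q[y0:y1,x0:x1]
    cv2.imwrite('pics/'+f,cv2.resize(q,None,fx=s,fy=s)); return p,d
E
python3 - <<'E'
from h import *
o=monitor.get_obs(); print({k:np.round(v,3) for k,v in o.items()})
for n in("top","side"):
    print(camera_model(n)); p,d=save(n,n+'0.png'); P=cloud(n,d)
    for th in("key","case","lid","multitool","bowl","umbrella","shackle_lock","tin","torch","plant_pot"):
        for r in regions_of(n,th)[:4]:
            m=r["pixels"]&(d>0); Q=P[m]
            if len(Q)==0: continue
            print(n,th,round(r["p"],2),np.round(r["pixel"]),np.round(np.median(Q,0),3),np.round(np.percentile(Q,2,0),3),np.round(np.percentile(Q,98,0),3),m.sum())
E
```

```text
{'time_s': np.float64(0.0), 'qpos': array([-71.669,  18.44 ,  -4.016,  83.175,   1.294,  78.539,  -3.262]), 'joint_velocities': array([-0.014,  0.074, -0.055,  0.007, -0.021, -0.073,  0.054]), 'effort': array([-0.0000e+00, -4.9128e+01, -4.0400e-01, -3.1252e+01, -6.4000e-02,
        4.4000e-02,  0.0000e+00]), 'tool_pos': array([0.196, 0.619, 0.22 ]), 'tool_rot': array([-177.562,   89.891, -105.085]), 'force': array([-0.166,  0.455, -0.307]), 'wrist_torque': array([ 0.035, -0.007, -0.015]), 'grip_width': np.float64(0.087)}
{'fx': 369.94950866924466, 'fy': 369.94950866924466, 'cx': 318.519192865201, 'cy': 201.16890774086292, 'xyz': array([ 0.42625294, -0.00964148,  1.30897504]), 'attitude': array([-173.3541039 ,   -1.17375182,  -89.02751779])}
top key 0.76 [354. 271.] [ 0.327 -0.163  0.014] [ 0.298 -0.192 -0.003] [ 0.378 -0.136  0.021] 216
top key 0.67 [397. 268.] [ 0.35  -0.306  0.015] [ 0.319 -0.33   0.005] [ 0.404 -0.29   0.022] 187
top key 0.64 [391. 202.] [ 0.58  -0.285  0.014] [ 0.551 -0.309  0.005] [ 0.634 -0.259  0.021] 181
top key 0.6 [336. 224.] [ 0.492 -0.107  0.015] [ 0.466 
[... 2390 characters left out ...]
0.061] 3833
side umbrella 0.96 [391. 199.] [0.79  0.021 0.025] [ 0.772 -0.05  -0.   ] [0.809 0.141 0.035] 473
side umbrella 0.52 [314. 180.] [0.566 0.066 0.085] [0.471 0.009 0.003] [0.664 0.221 0.111] 3944
side shackle_lock 0.98 [278. 140.] [0.483 0.41  0.016] [ 0.378  0.36  -0.   ] [0.558 0.486 0.03 ] 564
side tin 0.85 [254. 168.] [0.394 0.218 0.028] [0.361 0.195 0.002] [0.427 0.266 0.033] 389
side torch 0.94 [403. 247.] [ 0.76  -0.176  0.025] [ 0.747 -0.239  0.003] [ 0.783 -0.122  0.037] 473
side plant_pot 0.68 [323. 113.] [0.656 0.434 0.068] [0.614 0.4   0.006] [0.702 0.645 0.162] 920
side plant_pot 0.28 [364. 349.] [ 0.599 -0.449  0.025] [ 0.527 -0.53   0.003] [ 0.659 -0.398  0.061] 3738
```

```bash
python3 - <<'E'
import cv2
a=cv2.imread('pics/top0.png')[90:320,120:500]; cv2.imwrite('pics/t0.png',cv2.resize(a,None,fx=2.1,fy=2.1))
E
python3 - <<'E'
from h import *
for n in("top","side"):
    p,d=read_camera(n); P=cloud(n,d)
    # key fine
    q=P.reshape(-1,3); c=p.reshape(-1,3)
    m=(abs(q[:,0]-.595)<.07)&(abs(q[:,1]+.285)<.055)&(q[:,2]>.009)&(q[:,2]<.03); k=q[m]
    hd=k[k[:,2]>.0125]; r=cv2.minAreaRect((hd[:,:2]*1000).astype(np.float32)); r2=cv2.minAreaRect((k[:,:2]*1000).astype(np.float32))
    print(n,"bow",r,"all",r2, len(k))
    m=(abs(q[:,0]-.567)<.12)&(q[:,1]>-.05)&(q[:,1]<.26)&(q[:,2]>.08)&(q[:,2]<.092); l=q[m]
    print("lid",cv2.minAreaRect((l[:,:2]*1000).astype(np.float32)))
    for y in np.arange(0,.24,.015):
        s=l[abs(l[:,1]-y)<.008]
        if len(s):print(round(y,3),s[:,0].min().round(3),s[:,0].max().round(3))
    m=(abs(q[:,0]-.567)<.12)&(q[:,1]>.1)&(q[:,1]<.3)&(q[:,2]>.098); l=q[m]
    if len(l):print("arms",cv2.minAreaRect((l[:,:2]*1000).astype(np.float32)),l.min(0),l.max(0))
E
```

```text
top bow ((594.5061645507812, -291.800048828125), (36.45563507080078, 94.0576400756836), 59.49921798706055) all ((595.0482177734375, -290.3836669921875), (36.79802322387695, 94.74573516845703), 62.89944839477539) 167
lid ((567.4947509765625, 108.9184799194336), (209.30613708496094, 199.68934631347656), 88.17947387695312)
0.0 0.532 0.613
0.015 0.516 0.613
0.03 0.476 0.664
0.045 0.466 0.664
0.06 0.468 0.663
0.075 0.468 0.666
0.09 0.468 0.666
0.105 0.468 0.666
0.12 0.468 0.665
0.135 0.47 0.668
0.15 0.47 0.669
0.165 0.47 0.667
0.18 0.47 0.668
0.195 0.473 0.667
0.21 0.498 0.643
arms ((571.1253051757812, 223.46563720703125), (19.84918785095215, 147.58758544921875), 88.36796569824219) [0.49731896 0.21175844 0.09807041] [0.64515705 0.23498803 0.13073524]
side bow ((596.4862060546875, -289.22198486328125), (38.5099983215332, 94.78743743896484), 63.52595138549805) all ((596.9559936523438, -289.1514892578125), (39.61838912963867, 95.00152587890625), 64.73650360107422) 338
lid ((568.8818359375, 110.83903503417969), (214.44927978515625, 200.37490844726562), 87.98784637451172)
0.0 0.516 0.615
0.015 0.517 0.615
0.03 0.474 0.664
0.045 0.467 0.666
0.06 0.467 0.666
0.075 0.468 0.668
0.09 0.47 0.668
0.105 0.469 0.669
0.12 0.469 0.667
0.135 0.47 0.67
0.15 0.472 0.669
0.165 0.471 0.67
0.18 0.471 0.67
0.195 0.472 0.669
0.21 0.499 0.644
0.225 0.5 0.5
arms ((571.585693359375, 220.2722930908203), (25.400848388671875, 146.8211212158203), 87.64012908935547) [0.49847342 0.20924669 0.09808726] [0.64533722 0.23596195 0.13074264]
```

View pics/t0.png

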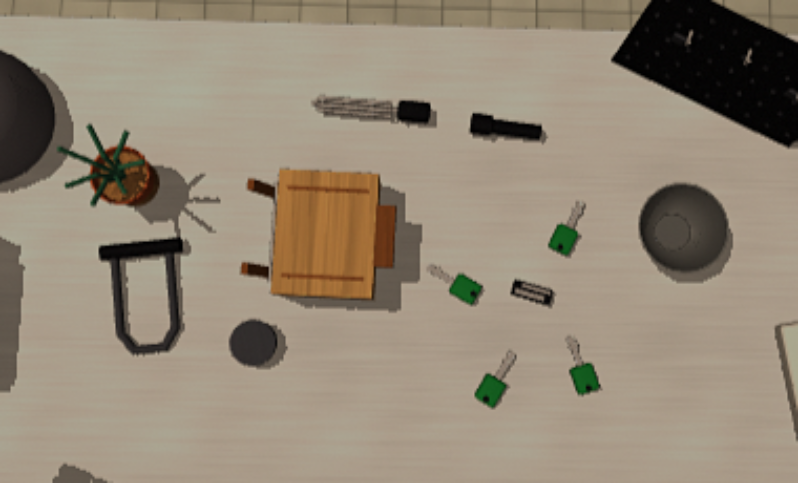

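View pics/side0.png

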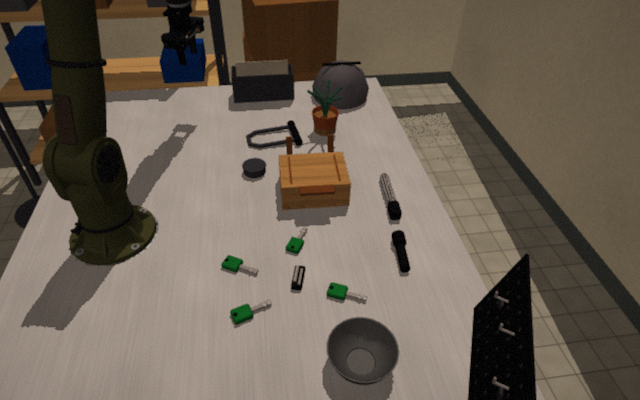

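```bash
cat >> h.py <<'E'
def tool(): 
    o=monitor.get_obs(); M=R.from_euler('xyz',o["tool_rot"],degrees=True).as_matrix(); return np.array(o["tool_pos"]),M,o
def go(x,y,z,jaw=None):
    """print shift (tool axes) and turn for world goal; jaw = world azimuth of tool z, mod 180"""
    p,M,o=tool(); s=M.T@(np.array([x,y,z])-p); az=np.degrees(np.arctan2(M[1,2],M[0,2]))
    t=None if jaw is None else -((jaw-az+90)%180-90)
    print("shift",s.round(4),"turn",t,"jaw az",az.round(1),"pos",p.round(4),"F",np.round(o["force"],1),"w",round(float(o["grip_width"]),4),"t",round(float(o["time_s"]),2))
E
python3 - <<'E'
from h import *
print(tool()[1].round(3)); go(.567,-.05,.25,-2)
E
```

```text
[[ 0.    -0.954  0.301]
 [ 0.     0.301  0.954]
 [-1.    -0.     0.   ]]
shift [-0.0291 -0.5557 -0.527 ] turn 74.48040732325045 jaw az 72.5 pos [0.1957 0.6199 0.2209] F [-0.8  0.1  0.2] w 0.0869 t 1.2
```

Call:
step_arm --pt "-1 -0.03 -0.046 -0.044 6" --pt "-1 -0.03 -0.09 -0.088 12" --pt "-1 -0.03 -0.14 -0.132 19" --pt "-1 -0.03 -0.185 -0.176 25" --pt "-1 -0.03 -0.23 -0.22 31" --pt "-1 -0.03 -0.278 -0.264 37" --pt "-1 -0.03 -0.325 -0.308 44" --pt "-1 -0.03 -0.37 -0.351 50" --pt "-1 -0.03 -0.417 -0.395 56" --pt "-1 -0.03 -0.463 -0.44 62" --pt "-1 -0.03 -0.51 -0.485 69" --pt "-1 -0.03 -0.556 -0.527 74.5"

```text
time_s: 2.7
tool_pos: [0.5571, -0.0325, 0.2514]
tool_rot: [31.9, 89.9, 29.7]
force: [0.6, 1.4, -1.0]
grip_width: 0.0007
```

```bash
python3 - <<'E'
from h import *
print(tool()[1].round(3)); go(.566,-.04,.07,-2)
E
```

```text
[[ 0.001  0.038  0.999]
 [ 0.001  0.999 -0.038]
 [-1.     0.001  0.001]]
shift [ 0.1814 -0.0073  0.0089] turn -0.1880505506416199 jaw az -2.2 pos [ 0.5571 -0.0325  0.2514] F [ 0.6  1.4 -1. ] w 0.0007 t 2.7
```

Call:
step_arm --pt "-1 0 0 0 0" --pt "-1 0.06 0 0 0" --pt "-1 0.12 0 0 0" --pt "-1 0.18 0 0 0" --pt "-1 0.18 0.02 0 0" --pt "-1 0.18 0.03 0 0" --pt "-1 0.18 0.03 0 0"

```text
time_s: 3.58
tool_pos: [0.554, -0.0056, 0.0699]
tool_rot: [-131.4, 89.5, -133.4]
force: [-6.4, -9.9, -1.4]
grip_width: 0.0002
```

```bash
python3 - <<'E'
from h import *
go(.566,-.007,.07,-2)
E
```

```text
shift [-0.0002 -0.001   0.012 ] turn -0.04882734614194817 jaw az -2.0 pos [ 0.554  -0.0056  0.0699] F [-6.4 -9.9 -1.4] w 0.0002 t 3.58
```

Call:
step_arm --pt "-1 -0.003 0.001 0 0" --pt "-1 -0.008 0.002 0 0" --pt "-1 -0.013 0.002 0 0" --pt "-1 -0.018 0.003 0 0"

```text
time_s: 4.08
tool_pos: [0.5541, -0.004, 0.0884]
tool_rot: [-127.5, 89.4, -129.6]
force: [-5.0, -13.1, 0.9]
grip_width: 0.0007
```

```bash
python3 - <<'E'
from h import *
go(.566,-.007,.07,-2)
p,d=save("side","s1.png",(220,60,460,260),3)
P=cloud("side",d); 
for r in regions_of("side","lid")[:1]:
    Q=P[r["pixels"]&(d>0)]; Q=Q[abs(Q[:,0]-.5)<.03]
    for y in np.arange(0,.2,.03):
        s=Q[abs(Q[:,1]-y)<.008]; print(round(y,2),np.median(s[:,2]).round(3) if len(s) else None)
E
```

```text
shift [ 0.0183 -0.0024  0.0121] turn -0.14877477496693814 jaw az -2.1 pos [ 0.5541 -0.004   0.0884] F [ -5.  -13.1   0.9] w 0.0007 t 4.08
0.0 0.102
0.03 0.104
0.06 0.101
0.09 0.098
0.12 None
0.15 None
0.18 None
```

View pics/s1.png

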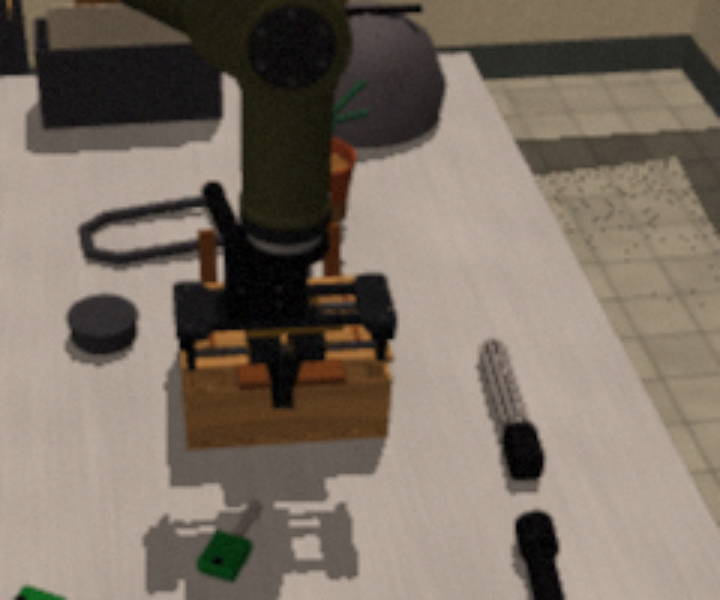

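Call:
step_arm --pt "-1 -0.007 0.001 0 0" --pt "-1 -0.015 0.0025 0 0" --pt "-1 -0.023 0.004 0 0" --pt "-1 -0.031 0.006 0 0" --pt "-1 -0.039 0.0085 0 0" --pt "-1 -0.047 0.011 0 0" --pt "-1 -0.055 0.014 0 0" --pt "-1 -0.062 0.0175 0 0" --pt "-1 -0.062 0.0175 0 0"

```text
time_s: 5.3
tool_pos: [0.5556, 0.0152, 0.1517]
tool_rot: [-128.5, 89.6, -130.6]
force: [-6.7, -10.4, 3.3]
grip_width: 0.0004
```

```bash
cat > lid.py <<'E'
from h import *
go(.566,-.007,.07,-2)
for n in("side","top"):
    p,d=read_camera(n); P=cloud(n,d)
    for r in regions_of(n,"lid")[:1]:
        Q=P[r["pixels"]&(d>0)]; Q=Q[(abs(Q[:,0]-.5)<.025)|(abs(Q[:,0]-.64)<.02)]
        print(n,r["p"],len(Q))
        for y in np.arange(0,.29,.03):
            s=Q[abs(Q[:,1]-y)<.008]
            if len(s)>4: print(round(y,2),np.median(s[:,2]).round(3),s[:,2].max().round(3),len(s))
E
python3 lid.py
```

```text
shift [ 0.0817 -0.0213  0.0116] turn -0.09609450033667599 jaw az -2.1 pos [0.5556 0.0152 0.1517] F [ -6.7 -10.4   3.3] w 0.0004 t 5.3
side 0.6 345
0.03 0.166 0.17 10
0.06 0.153 0.158 115
0.09 0.14 0.145 32
0.12 0.124 0.131 26
0.15 0.112 0.114 24
0.18 0.097 0.099 14
top 0.66 779
0.12 0.123 0.13 135
0.15 0.108 0.118 132
0.18 0.093 0.104 117
```

Call:
step_arm --pt "-1 -0.007 0.004 0 0" --pt "-1 -0.0145 0.008 0 0" --pt "-1 -0.0215 0.0125 0 0" --pt "-1 -0.0285 0.017 0 0" --pt "-1 -0.035 0.022 0 0" --pt "-1 -0.0415 0.027 0 0" --pt "-1 -0.048 0.033 0 0" --pt "-1 -0.054 0.0385 0 0" --pt "-1 -0.0595 0.0445 0 0" --pt "-1 -0.065 0.0505 0 0" --pt "-1 -0.07 0.057 0 0" --pt "-1 -0.075 0.0635 0 0"

```text
time_s: 7.0
tool_pos: [0.5603, 0.0842, 0.226]
tool_rot: [96.0, 90.0, 94.0]
force: [-0.5, -1.9, 0.3]
grip_width: 0.0006
```

```bash
python3 lid.py
```

```text
shift [ 0.1559 -0.0911  0.0089] turn 0.0152380199807709 jaw az -2.0 pos [0.5603 0.0842 0.226 ] F [-0.5 -1.9  0.3] w 0.0006 t 7.0
side 0.7 795
0.12 0.206 0.221 207
0.15 0.153 0.168 131
0.18 0.104 0.119 115
```

Call:
step_arm --pt "-1 -0.004 0.006 0 0" --pt "-1 -0.007 0.013 0 0" --pt "-1 -0.009 0.02 0 0" --pt "-1 -0.012 0.027 0 0" --pt "-1 -0.015 0.034 0 0" --pt "-1 -0.017 0.041 0 0" --pt "-1 -0.019 0.048 0 0" --pt "-1 -0.021 0.055 0 0" --pt "-1 -0.022 0.062 0 0" --pt "-1 -0.023 0.068 0 0" --pt "-1 -0.024 0.073 0 0" --pt "-1 -0.024 0.077 0 0"

```text
time_s: 8.7
tool_pos: [0.563, 0.1605, 0.2499]
tool_rot: [96.7, 90.0, 94.7]
force: [-1.2, 0.1, 0.1]
grip_width: 0.0007
```

```bash
python3 lid.py; python3 -c "
from h import *
save('side','s2.png',(220,40,460,240),3)"
```

```text
shift [ 0.1799 -0.1673  0.0089] turn -0.01196117529279661 jaw az -2.0 pos [0.563  0.1605 0.2499] F [-1.2  0.1  0.1] w 0.0007 t 8.7
side 0.55 1314
0.18 0.197 0.264 794
top 0.17 148
```

View pics/s2.png

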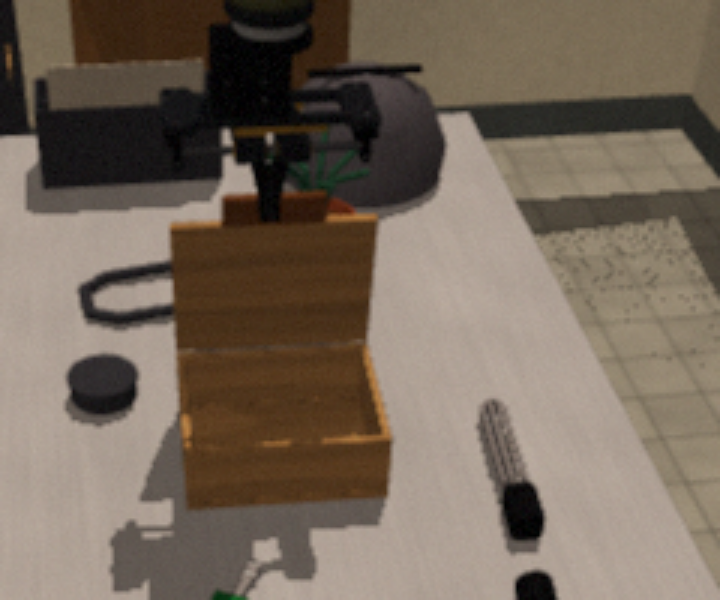

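Call:
step_arm --pt "-1 0 0.004 0 0" --pt "-1 0 0.008 0 0" --pt "-1 0 0.012 0 0" --pt "-1 0 0.016 0 0" --pt "-1 0 0.02 0 0" --pt "-1 0 0.024 0 0" --pt "-1 0 0.028 0 0" --pt "-1 0 0.032 0 0" --pt "-1 0 0.036 0 0" --pt "-1 0 0.04 0 0" --pt "-1 0 0.045 0 0" --pt "-1 0 0.05 0 0"

```text
time_s: 10.45
tool_pos: [0.5648, 0.2104, 0.2499]
tool_rot: [58.4, 90.0, 56.4]
force: [0.3, 0.3, 0.8]
grip_width: 0.0003
```

```bash
python3 - <<'E'
from h import *
read_camera("side"); 
for n in("side","top"):
    p,d=read_camera(n); P=cloud(n,d)
    r=regions_of(n,"lid")
    if not r: continue
    Q=P[r[0]["pixels"]&(d>0)]; print(n,r[0]["p"])
    for z in np.arange(.08,.28,.03):
        s=Q[abs(Q[:,2]-z)<.01]
        if len(s)>4: print(round(z,2),np.median(s[:,1]).round(3),len(s))
go(.574,-.278,.25,63.5)
E
```

```text
side 0.63
0.08 0.199 331
0.11 0.209 438
0.14 0.22 436
0.17 0.231 455
0.2 0.242 466
0.23 0.252 291
0.26 0.26 47
top 0.83
0.08 0.196 197
0.11 0.207 206
0.14 0.217 32
0.17 0.23 8
0.2 0.237 27
0.23 0.247 13
shift [-1.000e-04 -4.872e-01  2.640e-02] turn -65.52474280657174 jaw az -2.0 pos [0.5648 0.2099 0.2499] F [-0.3 -0.7  0.8] w 0.0005 t 10.7
```

Call:
step_arm --pt "-1 0 -0.05 0.003 -7" --pt "-1 0 -0.1 0.006 -14" --pt "1 0 -0.15 0.009 -22" --pt "1 0 -0.2 0.011 -29" --pt "1 0 -0.25 0.014 -36" --pt "1 0 -0.3 0.017 -43" --pt "1 0 -0.35 0.019 -50" --pt "1 0 -0.4 0.022 -57" --pt "1 0 -0.45 0.025 -63" --pt "1 0 -0.487 0.0265 -65.5" --pt "1 0.05 -0.487 0.0265 -65.5" --pt "1 0.1 -0.487 0.0265 -65.5"

```text
time_s: 12.2
tool_pos: [0.5742, -0.2789, 0.1493]
tool_rot: [-81.1, 89.9, -17.7]
force: [0.8, -0.3, -0.0]
grip_width: 0.0854
```

```bash
python3 - <<'E'
from h import *
p,d=read_camera("side"); P=cloud("side",d)
for r in regions_of("side","key")[:4]:
    Q=P[r["pixels"]&(d>0)]; 
    if abs(np.median(Q[:,1])+.287)<.03 and np.median(Q[:,0])>.5:
        Q=Q[Q[:,2]>.006]; b=Q[Q[:,2]>.0135]; g=b[b[:,0]<.6]
        print(cv2.minAreaRect((Q[:,:2]*1000).astype(np.float32)),np.median(g,0),g.min(0),g.max(0))
go(.575,-.278,.0215,63.5)
E
```

```text
((596.2339477539062, -290.0339660644531), (38.850521087646484, 95.9029312133789), 63.690513610839844) [ 0.57368284 -0.27961274  0.01627693] [ 0.55023276 -0.30191074  0.01359069] [ 0.59896785 -0.25443017  0.02041283]
shift [ 0.1225 -0.0065  0.0002] turn -0.05589841860276579 jaw az 63.4 pos [ 0.5703 -0.2757  0.1441] F [-0.6  0.8 -0.3] w 0.0868 t 12.3
```

Call:
step_arm --pt "1 0.04 -0.004 0 0" --pt "1 0.08 -0.005 0 0" --pt "1 0.1 -0.005 0 0" --pt "1 0.1 -0.005 0 0"

```text
time_s: 12.8
tool_pos: [0.5784, -0.2797, 0.0499]
tool_rot: [98.8, 89.9, 162.3]
force: [-0.3, -0.3, 0.2]
grip_width: 0.087
```

```bash
python3 - <<'E'
from h import *
go(.575,-.2787,.0215,63.5)
E
```

```text
shift [ 0.0284  0.0035 -0.0006] turn -0.01479919165203114 jaw az 63.5 pos [ 0.5784 -0.2797  0.0499] F [-0.3 -0.3  0.2] w 0.087 t 12.8
```

Call:
step_arm --pt "1 0.014 0.002 0 0" --pt "1 0.0275 0.002 0 0" --pt "1 0.0275 0.002 0 0" --pt "-1 0.0275 0.002 0 0" --pt "-1 0.0275 0.002 0 0" --pt "-1 0.0275 0.002 0 0" --pt "-1 0.0275 0.002 0 0" --pt "-1 0.0275 0.002 0 0" --newtons 20

```text
time_s: 13.8
tool_pos: [0.5768, -0.2789, 0.0224]
tool_rot: [-45.9, 90.0, 17.6]
force: [-0.2, 0.4, 0.5]
grip_width: 0.0451
```

Call:
step_arm --pt "-1 -0.03 0 0 0" --pt "-1 -0.08 0 0 0" --pt "-1 -0.13 0 0 0" --pt "-1 -0.18 0 0 0" --pt "-1 -0.2 0 0 0"

```text
time_s: 14.42
tool_pos: [0.5779, -0.2799, 0.226]
tool_rot: [-81.1, 89.7, -17.7]
force: [0.1, -0.3, -0.9]
grip_width: 0.0018
```

```bash
python3 - <<'E'
from h import *
print(tool()[1].round(3))
go(.568,.1,.2,-2); save("side","s3.png",(220,110,460,310),3)
E
```

```text
[[ 0.005 -0.895  0.447]
 [-0.002  0.447  0.895]
 [-1.    -0.005  0.001]]
shift [0.0253 0.1787 0.3354] turn 65.46796114402662 jaw az 63.5 pos [ 0.5779 -0.2799  0.226 ] F [ 0.1 -0.3 -0.9] w 0.0018 t 14.43
```

View pics/s3.png

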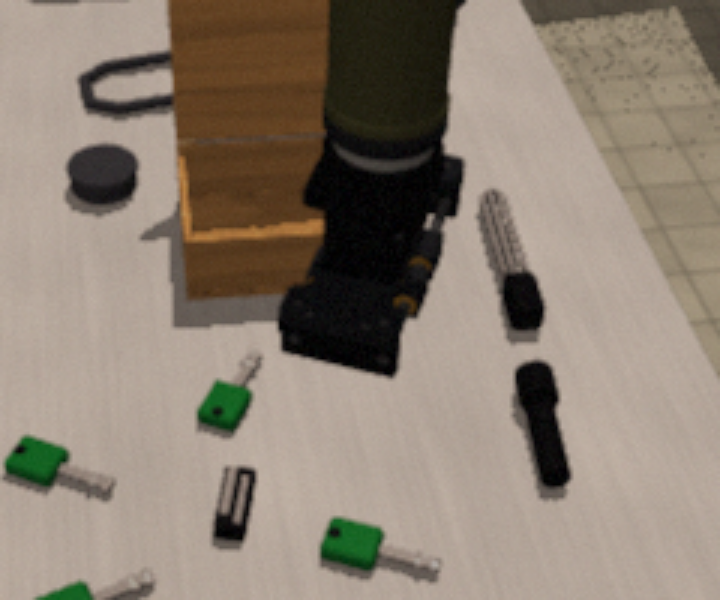

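Call:
step_arm --pt "1 0 0 0 0" --pt "1 0.03 0 0 0" --pt "1 0.07 0 0 0" --pt "1 0.11 0 0 0" --pt "1 0.14 0 0 0" --pt "1 0.14 0 0 0" --pt "1 0.14 0 0 0" --pt "1 0.14 0 0 0"

```text
time_s: 15.48
tool_pos: [0.5776, -0.2794, 0.0837]
tool_rot: [-81.6, 89.9, -18.1]
force: [0.4, 0.1, 0.5]
grip_width: 0.0732
```

```bash
python3 - <<'E'
from h import *
p,d=read_camera("side"); P=cloud("side",d)
q=P.reshape(-1,3); k=q[(abs(q[:,0]-.595)<.07)&(abs(q[:,1]+.285)<.055)&(q[:,2]>.007)&(q[:,2]<.03)]
print(cv2.minAreaRect((k[:,:2]*1000).astype(np.float32)),len(k))
go(.5765,-.279,.022,63.5)
E
```

```text
((596.0872192382812, -290.20330810546875), (38.00102996826172, 95.29895782470703), 64.42395782470703) 332
shift [ 0.0618  0.0013 -0.0002] turn -0.021436257986835017 jaw az 63.5 pos [ 0.5776 -0.2794  0.0838] F [-0.1 -0.1 -0.5] w 0.0773 t 15.53
```

Key unmoved; grasp again, waiting for the fingers this time.

Call:
step_arm --pt "1 0.03 0.001 0 0" --pt "1 0.0615 0.001 0 0" --pt "1 0.0615 0.001 0 0" --pt "-1 0.0615 0.001 0 0" --pt "-1 0.0615 0.001 0 0" --pt "-1 0.0615 0.001 0 0" --pt "-1 0.0615 0.001 0 0" --pt "-1 0.0615 0.001 0 0" --pt "-1 0.0615 0.001 0 0" --pt "-1 0.0615 0.001 0 0" --pt "-1 0.0615 0.001 0 0" --pt "-1 0.0615 0.001 0 0" --newtons 20

```text
time_s: 17.02
tool_pos: [0.5759, -0.2785, 0.0208]
tool_rot: [49.9, 90.0, 113.4]
force: [-0.0, 0.1, -0.2]
grip_width: 0.0057
```

Call:
step_arm --pt "-1 -0.02 0 0 0" --pt "-1 -0.06 0 0 0" --pt "-1 -0.11 0 0 0" --pt "-1 -0.16 0 0 0" --pt "-1 -0.18 0 0 0" --pt "-1 -0.18 0 0 0"

```text
time_s: 17.77
tool_pos: [0.5766, -0.279, 0.2029]
tool_rot: [-76.6, 89.8, -13.1]
force: [-0.8, -1.0, 0.2]
grip_width: 0.0006
```

```bash
python3 - <<'E'
from h import *
go(.568,.1,.2,-2)
E
```

```text
shift [0.0025 0.177  0.3353] turn 65.47374289072596 jaw az 63.5 pos [ 0.5766 -0.279   0.2029] F [-0.8 -1.   0.2] w 0.0006 t 17.77
```

```bash
python3 - <<'E'
from h import *
p,d=save("side","s4.png",(220,60,460,320),2.3); P=cloud("side",d)
q=P.reshape(-1,3); k=q[(abs(q[:,0]-.595)<.07)&(abs(q[:,1]+.285)<.055)&(q[:,2]>.007)&(q[:,2]<.03)]
print(cv2.minAreaRect((k[:,:2]*1000).astype(np.float32)),len(k), k.max(0),k.min(0))
print(np.round(tool()[2]["qpos"],1))
E
```

```text
((595.3423461914062, -290.84136962890625), (39.44343948364258, 96.00658416748047), 61.11846160888672) 356 [ 0.64014666 -0.25529281  0.02108627] [ 0.54802972 -0.31541112  0.00701821]
[ -6.4  20.2  38.2  87.6 -12.7  76.5  96.5]
```

View pics/s4.png

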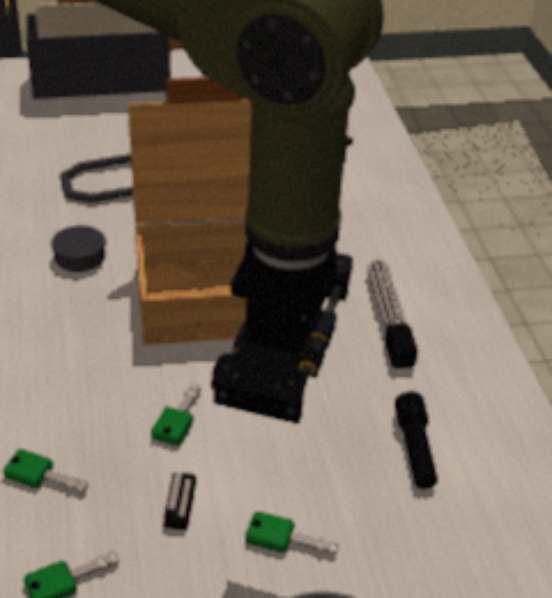

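```bash
python3 - <<'E'
from h import *
go(.62,-.19,.1,-2)
E
```

```text
shift [ 0.1008 -0.0002  0.0987] turn 65.4829200227408 jaw az 63.5 pos [ 0.5757 -0.2783  0.2008] F [0.5 0.1 0.4] w 0.0006 t 17.82
```

Call:
step_arm --pt "-1 0 0 0.04 10" --pt "-1 0 0 0.08 20" --pt "-1 0 0 0.1 30" --pt "-1 0.04 0 0.1 40" --pt "-1 0.08 0 0.1 50" --pt "-1 0.12 0 0.1 60" --pt "-1 0.15 0 0.1 65.5" --pt "-1 0.172 0 0.1 65.5" --pt "-1 0.172 0 0.1 65.5" --pt "-1 0.172 0 0.1 65.5"

```text
time_s: 19.08
tool_pos: [0.6211, -0.1894, 0.0296]
tool_rot: [-12.8, 89.9, -14.8]
force: [0.5, -0.6, 0.5]
grip_width: 0.0008
```

```bash
python3 - <<'E'
from h import *
p,d=save("side","s5.png",(270,140,470,320),4); P=cloud("side",d)
go(.62,-.19,.02,-2)
for y0 in range(0,1):
    q=P.reshape(-1,3); k=q[(abs(q[:,0]-.62)<.03)&(abs(q[:,1]+.19)<.05)&(q[:,2]>.004)&(q[:,2]<.07)]
    for z in np.arange(.005,.07,.005):
        s=k[abs(k[:,2]-z)<.0025]
        if len(s): print(round(z,3),len(s),s.min(0).round(3),s.max(0).round(3))
E
```

```text
shift [ 0.0102 -0.0005 -0.0014] turn 0.0042312373582547025 jaw az -2.0 pos [ 0.6214 -0.1895  0.0302] F [ 1.  -1.1  0.4] w 0.0006 t 19.12
0.005 15 [ 0.594 -0.239  0.004] [ 0.647 -0.157  0.006]
0.03 4 [ 0.613 -0.198  0.029] [ 0.627 -0.194  0.032]
0.035 8 [ 0.612 -0.198  0.033] [ 0.626 -0.184  0.037]
0.04 14 [ 0.612 -0.202  0.038] [ 0.63  -0.182  0.042]
0.045 11 [ 0.612 -0.201  0.043] [ 0.629 -0.181  0.047]
0.05 13 [ 0.612 -0.2    0.048] [ 0.63  -0.195  0.052]
0.055 8 [ 0.611 -0.199  0.053] [ 0.627 -0.195  0.057]
0.06 14 [ 0.611 -0.203  0.058] [ 0.632 -0.195  0.062]
0.065 10 [ 0.611 -0.199  0.063] [ 0.631 -0.196  0.067]
```

View pics/s5.png

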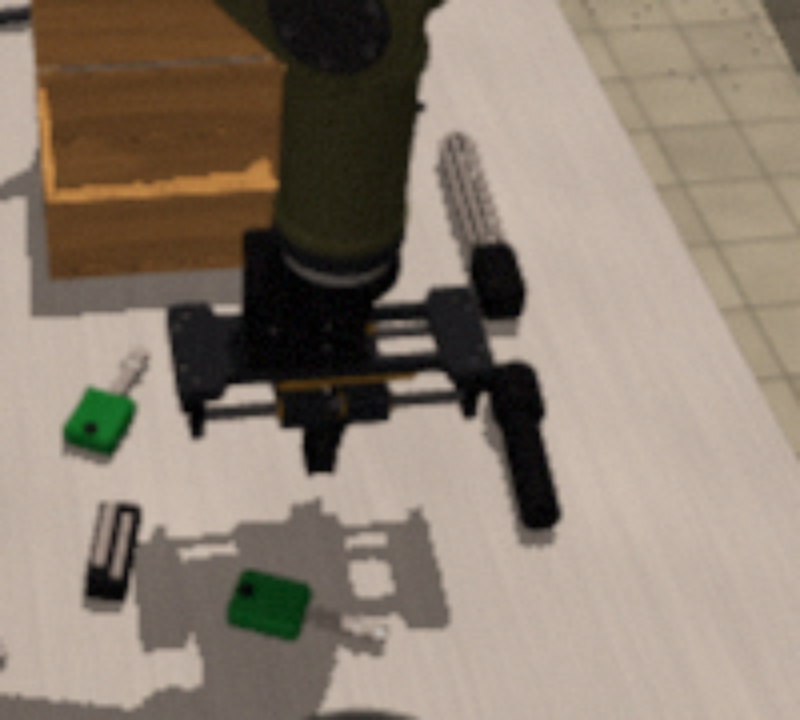

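Call:
step_arm --pt "-1 0.008 0 0 0" --pt "-1 0.014 0 0 0" --pt "-1 0.018 0 0 0" --pt "-1 0.018 0 0 0"

```text
time_s: 19.62
tool_pos: [0.6202, -0.1889, 0.0104]
tool_rot: [165.6, 90.0, 163.6]
force: [-0.7, 0.2, -0.6]
grip_width: 0.0003
```

Call:
step_arm --pt "-1 0.003 0 0 0" --pt "-1 0.003 0 0 0"

```text
time_s: 19.88
tool_pos: [0.6204, -0.189, 0.0077]
tool_rot: [155.1, 90.0, 153.0]
force: [0.3, 0.7, -1.1]
grip_width: 0.0006
```

Call:
step_arm --pt "-1 0.003 0 0 0" --pt "-1 0.003 0 0 0"

```text
time_s: 20.12
tool_pos: [0.6203, -0.1889, 0.0046]
tool_rot: [163.5, 90.0, 161.4]
force: [-0.4, 0.7, 0.7]
grip_width: 0.0005
```

Call:
step_arm --pt "1 -0.05 0 0 0" --pt "1 -0.08 -0.02 -0.01 -10" --pt "1 -0.08 -0.045 -0.02 -20" --pt "1 -0.08 -0.07 -0.03 -30" --pt "1 -0.08 -0.092 -0.04 -40" --pt "1 -0.08 -0.092 -0.04 -50" --pt "1 -0.08 -0.092 -0.04 -60" --pt "1 -0.08 -0.092 -0.04 -65.5" --pt "1 -0.06 -0.092 -0.04 -65.5" --pt "1 -0.045 -0.092 -0.04 -65.5" --pt "1 -0.045 -0.092 -0.04 -65.5" --pt "1 -0.045 -0.092 -0.04 -65.5"

```text
time_s: 21.62
tool_pos: [0.5773, -0.2796, 0.0496]
tool_rot: [142.0, 90.0, -154.5]
force: [0.0, 0.3, 0.5]
grip_width: 0.0866
```

```bash
python3 - <<'E'
from h import *
go(.5765,-.279,.0055,63.5)
E
```

```text
shift [0.0441 0.001  0.0002] turn -0.0414855972783954 jaw az 63.5 pos [ 0.5773 -0.2796  0.0496] F [0.  0.3 0.5] w 0.0866 t 21.62
```

Call:
step_arm --pt "1 0.025 0 0 0" --pt "1 0.044 0 0 0" --pt "1 0.044 0 0 0" --pt "-1 0.044 0 0 0" --pt "-1 0.044 0 0 0" --pt "-1 0.044 0 0 0" --pt "-1 0.044 0 0 0" --pt "-1 0.044 0 0 0" --pt "-1 0.044 0 0 0" --pt "-1 0.044 0 0 0" --pt "-1 0.044 0 0 0" --pt "-1 0.044 0 0 0" --newtons 20

```text
time_s: 23.12
tool_pos: [0.5773, -0.2795, 0.0059]
tool_rot: [-25.1, 90.0, 38.4]
force: [-0.9, -0.1, 0.5]
grip_width: 0.0376
```

Gripped (37.6 mm). Lift.

Call:
step_arm --pt "-1 -0.02 0 0 0" --pt "-1 -0.06 0 0 0" --pt "-1 -0.11 0 0 0" --pt "-1 -0.16 0 0 0" --pt "-1 -0.17 0 0 0" --pt "-1 -0.17 0 0 0"

```text
time_s: 23.88
tool_pos: [0.5776, -0.2797, 0.177]
tool_rot: [-69.5, 89.9, -6.0]
force: [-0.7, -0.2, -0.8]
grip_width: 0.0376
```

```bash
python3 - <<'E'
from h import *
# key +x relative tool: after turning jaw to -2, blade azimuth
go(.568,.09,.175,-2)
E
```

```text
shift [0.0019 0.1737 0.3265] turn 65.47718482071613 jaw az 63.5 pos [ 0.5776 -0.2797  0.177 ] F [-0.7 -0.2 -0.8] w 0.0376 t 23.88
```

Call:
step_arm --pt "-1 0 0.019 0.035 7" --pt "-1 0 0.038 0.07 14" --pt "-1 0 0.057 0.105 21" --pt "-1 0 0.076 0.14 28" --pt "-1 0 0.095 0.175 35" --pt "-1 0 0.114 0.21 42" --pt "-1 0 0.133 0.245 49" --pt "-1 0 0.15 0.28 56" --pt "-1 0 0.17 0.315 63" --pt "-1 0 0.191 0.362 65.5" --pt "-1 0 0.191 0.362 65.5" --pt "-1 0 0.191 0.362 65.5"

```text
time_s: 25.38
tool_pos: [0.567, 0.1289, 0.1742]
tool_rot: [-140.1, 89.8, -142.1]
force: [-0.4, -0.4, -1.4]
grip_width: 0.0374
```

```bash
python3 - <<'E'
from h import *
go(.568,.13,.0175,-2)
E
```

```text
shift [0.1567 0.0015 0.0013] turn 0.004896159769330666 jaw az -2.0 pos [0.567  0.1289 0.1742] F [-0.4 -0.4 -1.4] w 0.0374 t 25.38
```

```bash
python3 - <<'E'
from h import *
p,d=save("side","s6.png",(250,70,410,210),5); P=cloud("side",d); q=P.reshape(-1,3)
k=q[(abs(q[:,0]-.567)<.11)&(q[:,1]>.05)&(q[:,1]<.17)&(q[:,2]>.12)&(q[:,2]<.32)]
for x in np.arange(.46,.68,.01):
    s=k[abs(k[:,0]-x)<.005]
    if len(s): i=s[:,2].argmin(); print(round(x,2),s[i].round(3),np.percentile(s[:,2],10).round(3),s[:,1].min().round(3))
E
```

```text
0.47 [0.473 0.1   0.273] 0.28 0.093
0.48 [0.483 0.096 0.25 ] 0.264 0.093
0.49 [0.486 0.095 0.25 ] 0.262 0.092
0.5 [0.5   0.102 0.258] 0.264 0.095
0.51 [0.505 0.104 0.256] 0.261 0.091
0.52 [0.521 0.099 0.249] 0.259 0.092
0.53 [0.534 0.121 0.224] 0.257 0.091
0.54 [0.542 0.121 0.178] 0.198 0.092
0.55 [0.549 0.111 0.173] 0.181 0.095
0.56 [0.562 0.117 0.168] 0.179 0.058
0.57 [0.575 0.11  0.171] 0.179 0.059
0.58 [0.578 0.111 0.171] 0.181 0.094
0.59 [0.588 0.12  0.178] 0.189 0.089
0.6 [0.596 0.118 0.205] 0.227 0.087
0.61 [0.607 0.094 0.252] 0.259 0.086
0.62 [0.615 0.095 0.257] 0.263 0.087
0.63 [0.63  0.097 0.258] 0.263 0.089
0.64 [0.638 0.097 0.257] 0.263 0.086
0.65 [0.649 0.095 0.244] 0.254 0.086
0.66 [0.658 0.09  0.272] 0.28 0.089
```

View pics/s6.png

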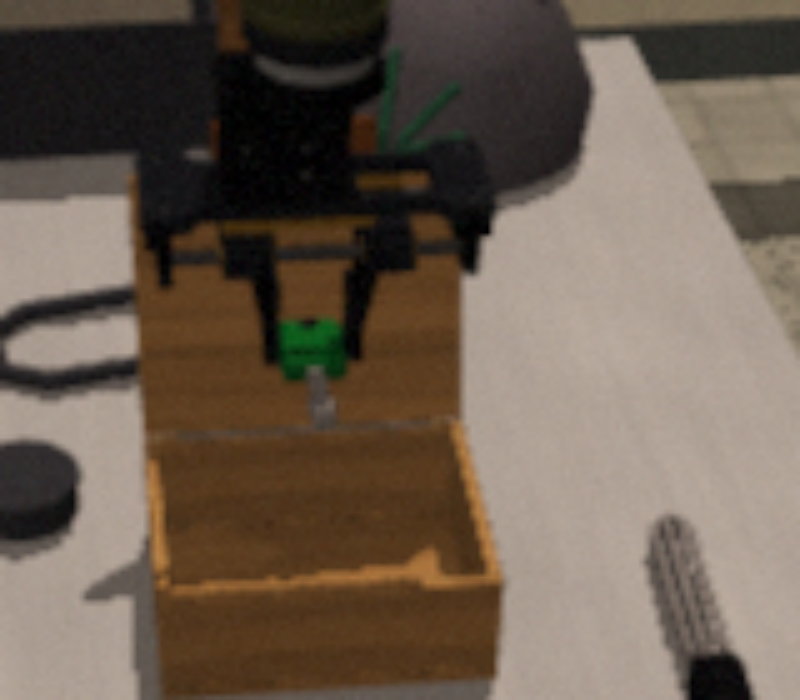

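Call:
step_arm --pt "-1 0.04 0.001 0.001 0" --pt "-1 0.08 0.001 0.001 0" --pt "-1 0.12 0.001 0.001 0" --pt "-1 0.14 0.001 0.001 0" --pt "-1 0.15 0.001 0.001 0" --pt "-1 0.157 0.001 0.001 0" --pt "-1 0.157 0.001 0.001 0" --pt "-1 0.157 0.001 0.001 0"

```text
time_s: 26.42
tool_pos: [0.5699, 0.1309, 0.0199]
tool_rot: [26.7, 89.9, 24.7]
force: [-0.9, -0.2, 0.0]
grip_width: 0.0377
```

Call:
step_arm --pt "-1 0.0045 0 0 0" --pt "-1 0.0045 0 0 0"

```text
time_s: 26.68
tool_pos: [0.5689, 0.1307, 0.0142]
tool_rot: [177.3, 90.0, 175.3]
force: [-0.5, 0.5, -0.7]
grip_width: 0.0378
```

Call:
step_arm --pt "0.4 0 0 0 0" --pt "0.4 0 0 0 0" --pt "0.4 0 0 0 0" --pt "0.4 0 0 0 0" --pt "0.4 -0.03 0 0 0" --pt "0.4 -0.09 0 0 0" --pt "0.4 -0.15 0 0 0" --pt "0.4 -0.2 0 0 0" --pt "0.4 -0.2 -0.05 0 0" --pt "0.4 -0.2 -0.11 0 0" --pt "0.4 -0.2 -0.17 0 0" --pt "0.4 -0.2 -0.23 0 0"

```text
time_s: 28.18
tool_pos: [0.5607, -0.101, 0.2146]
tool_rot: [33.5, 89.9, 31.5]
force: [0.9, -0.3, 0.6]
grip_width: 0.0607
```

Call:
step_arm --pt "0.4 0 0 -0.05 0" --pt "0.4 0 -0.03 -0.1 0" --pt "0.4 0 -0.06 -0.1 0" --pt "0.4 0 -0.06 -0.1 0"

```text
time_s: 28.68
tool_pos: [0.4582, -0.158, 0.2149]
tool_rot: [27.8, 89.9, 25.6]
force: [0.7, 0.6, 0.1]
grip_width: 0.0609
```

```bash
python3 - <<'E'
from h import *
for n in("top","side"):
    p,d=save(n,n+'9.png',(150,90,450,300) if n=="top" else (220,80,460,280),2.6); P=cloud(n,d); q=P.reshape(-1,3)
    c=p.reshape(-1,3).astype(int); g=(c[:,1]>c[:,0]+25)&(c[:,1]>c[:,2]+15)&(q[:,1]>.03)&(q[:,1]<.19)&(abs(q[:,0]-.57)<.1)&(q[:,2]<.07)
    k=q[g]; print(n,"green in case",len(k),np.median(k,0).round(3) if len(k) else None,np.percentile(k,[5,95],0).round(3) if len(k) else None)
    for r in regions_of(n,"lid")[:1]:
        Q=P[r["pixels"]&(d>0)]
        print([(round(z,2),np.median(Q[abs(Q[:,2]-z)<.01][:,1]).round(3)) for z in (.1,.15,.2,.23)])
    for th in("multitool","bowl","umbrella","shackle_lock","tin","torch","plant_pot"):
        for r in regions_of(n,th)[:1]:print(th,np.median(P[r["pixels"]&(d>0)],0).round(3))
go(.4,-.1,.2,-2)
E
python3 -c "
import cv2,numpy as np
a=cv2.imread('pics/top9.png');b=cv2.imread('pics/side9.png')
a=cv2.resize(a,(400,280));b=cv2.resize(b,(400,333));a=cv2.copyMakeBorder(a,0,53,0,0,0)
cv2.imwrite('pics/fin.png',np.hstack([a,b]))"
```

```text
top green in case 122 [0.567 0.129 0.024] [[0.553 0.112 0.02 ]
 [0.584 0.152 0.027]]
[(0.1, np.float64(0.204)), (0.15, np.float64(0.222)), (0.2, np.float64(0.24)), (0.23, np.float64(0.251))]
multitool [0.57 0.23 0.17]
bowl [ 0.595 -0.481  0.025]
umbrella [0.79  0.047 0.025]
torch [ 0.759 -0.166  0.026]
plant_pot [0.652 0.439 0.074]
side green in case 85 [0.57  0.122 0.024] [[0.551 0.112 0.02 ]
 [0.584 0.143 0.027]]
[(0.1, np.float64(0.205)), (0.15, np.float64(0.222)), (0.2, np.float64(0.24)), (0.23, np.float64(0.252))]
multitool [ 0.483 -0.232  0.019]
bowl [ 0.599 -0.449  0.025]
umbrella [0.79  0.021 0.023]
shackle_lock [0.385 0.407 0.013]
torch [ 0.76  -0.176  0.025]
plant_pot [0.674 0.482 0.155]
shift [ 0.0144  0.0536 -0.0609] turn -0.023352886585797705 jaw az -2.0 pos [ 0.4589 -0.1557  0.2144] F [ 0.3  0.2 -0.6] w 0.061 t 29.57
```

View pics/fin.png

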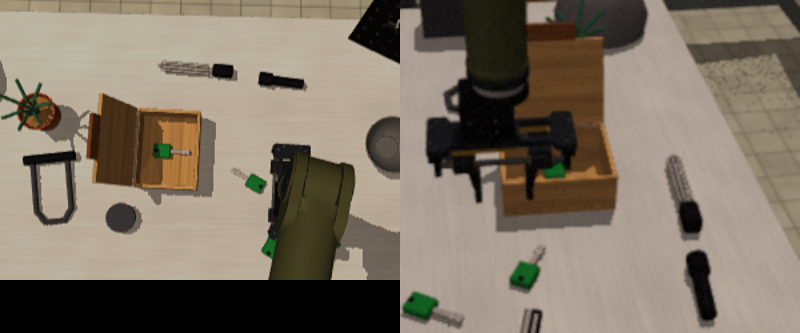

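```bash
python3 -c "
from h import *
print(env.sign_off())"
```

```text
the job is handed in; nothing more can be done
None
```

The lid is open on its stop, the bike lock key is lying flat on the case floor, and I handed the job in at about 30 s. I eased the lid up by its tab with closed fingertips. The key I used is the one farthest from the base, at about (0.574, -0.278).

**Last checks:**
- **Lid:** it stands about 20° past upright, which matches its stop, in both cameras.
- **Key:** the bow's top is at about 24 mm, which is the 8 mm floor plus the 16 mm bow, so it lies flat. It is clear of the walls.
- **Other things:** the bowl, umbrella and torch read where they started in both cameras. The multitool's side-camera reading is also unchanged.
- **Gripper:** it is clear of everything.

**What went wrong or disagreed:**
- **Missed grasps:** the first two grasps missed the key without shifting it measurably. The first time I lifted before the fingers had closed. The second time they closed above the bow, because the tips sit about at the reported tool point rather than 19 mm ahead of it. I checked this with the camera and by lowering the closed fingers beside the key, then the third grasp held.
- **Detections in the last look:** the top camera's multitool detection was false, as it landed on the lid. The tin was not detected, and the shackle lock was found by the side camera only, partly hidden behind the arm. Both look undisturbed in the final picture. The side camera's plant pot reading was also off, while the top camera's agreed with the start.

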